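# Seat an T-shaped steel cleat in the corner of a drilling jig

## Robot

A 6-joint arm with a two-finger parallel gripper is mounted at the origin on the work surface. World frame = base frame: x ahead of the robot, y to its left, z up, the work surface at z = 0. Lengths are in m, angles in rad, forces in N, time in s.
With the tool pointing down it reaches from about 0.375 to 0.9 m from the base axis. Payload 3.1 kg.
Tool frame: the origin (TCP) lies at the very end of the fingers, on their centre line; the grasp point (between the pads) lies 19 mm behind it; y points along the fingers, z is the direction in which the jaws open and shut, and the axes are right-handed (so a half turn about y gives the same grasp; the last joint's range is limited). The gripper opens to 87 mm and grips with 3 to 60 N. Pads are 19 mm wide; open, the fingers measure 117 mm over their backs; the gripper's body (75 mm by 190 mm) begins 51 mm behind the grasp point.
Start: joints at [0.997, 0.527, 1.433, -0, 1.181, -0.178], TCP at [0.241, 0.577, 0.192] pointing down, gripper open.
Joint ranges: [-3.08, 3.08], [-0.75, 2.2], [0.22, 2.44], [-1.43, 4.57], [0, 2.65], [-2.85, 2.85]. Speed limits (rad/s): [2.79, 2.79, 3.14, 3.14, 3.14, 3.14].

## Interface

Orientations are given as a unit quaternion [x, y, z, w].
In Python, from cell import readout, viewer, manip gives the robot as it stands. The module is installed in compiled form; this text tells all that it offers.
- The arm moves only by the tool send_rows, never from a script. Its arguments are lists of equal length, an entry for each row: "slide": the shift along the tool's x, y, z scaled (see below), a list of three; "delta_rot": the turn, a rotation vector about the tool's x, y, z scaled (see below), a list of three. A call has 1 to 12 rows; each row shifts and turns the commanded pose from where the row before left it, along the tool's axes as they then stand; what a row does not reach is not made up. The controller multiplies each number of a shift by 20 mm and each number of a turn by 0.08 rad. A row lasts 1/10 s, in which the tool goes at most 50 mm and 8.59 degrees, less where a joint would pass 70% of its speed; a pose out of reach is approached as far as the arm can. A call with a number of a shift or a turn outside -1 to 1 is refused whole. A call with a gripper value outside its range is refused whole. "jaw" is the opening, from -1 (shut) to 1 (fully open), set as the call begins (left out, the last holds). The fingers move at their own pace and stop on an object; the grip force is fixed at half the most. Time passes only in rows, so rows that do not move let the fingers close. It gives the time, the measured TCP pose, the force and the opening at its end, in the units of the state.
- readout.read_state(): the state, without advancing time (a new reading comes with each control period).
- viewer.camera(name): name is "side" or "top"; returns the picture (480x640x3 uint8, blue, green, red); there is no depth.
- viewer.calibration(name): a dict with "K" (3x3 intrinsics, pixels), "rvec" (rotation vector, rad) and "tvec" (3), from world to camera coordinates, as OpenCV has them. Camera axes: x right, y down, z forward; pixel columns grow to the right and rows downward; lengths in m; the calibration is good to about 2 mm. A picture is of the moment at which its call begins. calibration takes no time and is no camera call.
- manip.job_done(): hands the job in, once; it reports no verdict.
The state is a dict: "time_s": time; "joints": joint angles; "qvel": joint speeds; "joint_torque": joint torques, N m; "tcp_pos": TCP position; "ee_rot": TCP orientation; "ft_force": force on the tool from outside, world axes, zero at the start; "ft_torque": the same for the moment, N m; "width": finger opening in m.
Only numpy, scipy, OpenCV 4.12 (cv2) and the standard library are available. Lean on these libraries where they do the work, as an engineer would, in place of code of your own. Each camera call takes 0.05 s, during which the arm holds its last target.

## Task

Push the T-shaped steel cleat straight across the jig plate until the flat back of its bar lies flat against the jig's rail; then, keeping it against the rail, drag it along the rail with the fingertips into the corner pocket until it is fully home, flush against both the rail and the end stop. Slide it only: do not lift it off the plate or tip it. Leave the bush, spray can, discs and brush undisturbed.

Things in the scene. Friction and masses are not known exactly. Their poses are not given: they have to be found in the camera images.
- jig: Fixed drilling jig: green-painted steel plate 170 mm (x) by 310 mm (y), top 10 mm above the work surface. Origin on the work surface; the plate spans x -95 to +75, y -150 to +160 mm of its frame. +x points away from the robot, turned by up to 0.4 rad. A bare aluminium rail (far side), an end stop (+y end) and a keeper block stand on it and make a three-sided corner pocket.
- jig_rail (a point): Middle of the rail's top. The rail is a straight bar along the jig's y, 16 mm thick, 286 mm long (y -130 to +156 of the jig), 18 mm above the plate; its working face (robot's side) is at jig x = +50 mm.
- jig_keeper (a point): Centre of the top of the keeper block, 14 mm (x) by 28 mm (y), 14 mm above the plate, jig x +7 to +21, y +112 to +140, touching the end stop. With rail and stop it forms the pocket: 29 mm wide (x), 28 mm deep (y), entered only along the rail.
- jig_corner (a point): Inner corner of the pocket on the plate's top, where the rail's face (jig x = +50 mm) and the end stop's face (jig y = +140 mm) meet; axes as the jig's: +x into the rail, +y into the stop. The end stop is 18 mm high and spans jig x -10 to +50.
- cleat: Loose flat T-shaped steel cleat, 14 mm thick, 0.2 to 0.4 kg, three small dark hole marks on top. It lies on the plate 15 to 65 mm off the rail, turned up to 0.3 rad from the jig. Origin: underside centre of its bar, 24 mm (x -12 to +12) by 96 mm (y -48 to +48). Seated, its axes match the jig's: the bar's +x side on the rail, its +y end on the stop, 5 mm play to the keeper.
- cleat_stem (a point): Middle of the outer end of the T's stem, top edge. The stem, 26 mm wide (y -13 to +13 of the cleat), sticks out 18 mm from the middle of the bar towards the robot (x -12 to -30). A fingertip set in the inner corner on its -y side can press the bar to the rail and push the stem along at once. Seated, the stem stays 7 mm clear of the keeper.
- cleat_corner (a point): The cleat's outer corner (+12, +48 mm, underside) that goes to the inner corner of the pocket.
- bush: Bystander: loose round steel bush, 28 mm across and 28 mm high, standing on the jig plate near its +y end on the robot's side. Origin at the centre of its underside.
- spray_can: Bystander: spray can, 60 mm across and 165 mm high, standing on the table to the left (+y) of the jig. Origin at the centre of its underside.
- discs: Bystander: pair of grinding discs, 100 mm across and 9 mm high in all, lying on the table to the right (-y) of the jig. Origin at the centre of their underside.
- wire_brush: Bystander: hand brush lying on the table between the jig and the robot, roughly parallel to the rail. Origin at its underside.
There are look-alikes about, which are no part of the job. What is meant by the cleat is not orange or red, and is the larger of those in its own colour.

How it is judged:
By the outcome, as a careful person would: the job done as asked, in the order asked, and still so for the second after the job is handed in, with the robot touching nothing.
It also fails if it takes over 48 s, if anything falls off the work surface, if the arm or the gripper's body presses on something with over 40 N, if the wrist force passes 120 N, or if a joint passes its speed limit or range.

## Working session

There is one attempt and no reset: what is moved stays moved. The work goes in short steps, Python scripts to look and compute and a tool call to move; the robot and the scene stay as the last step left them, time stands still between calls to the robot, and variables do not carry over. Pictures are saved under pics/ and viewed, and the job is handed in when it is done.

Besides the shell and the picture viewer there is one more tool, called after "Call:" as name(argument=value, ...), one argument or row to a line, values as JSON. send_rows: Moves the arm, as the interface text tells. Shifts and turns lie within -1 to 1; 1 stands for 20 mm of shift or 0.08 rad of turn. Its arguments: {"type":"object","properties":{"slide":{"type":"array","items":{"type":"array","items":{"type":"number","minimum":-1,"maximum":1}}},"delta_rot":{"type":"array","items":{"type":"array","items":{"type":"number","minimum":-1,"maximum":1}}},"jaw":{"type":"number"}},"required":["slide","delta_rot"]}

```bash
mkdir -p pics
python3 - <<'E'
from cell import readout, viewer
import cv2
print(readout.read_state())
for n in ("top","side"):
    cv2.imwrite(f"pics/{n}0.png",viewer.camera(n)); print(n,viewer.calibration(n))
E
```

```text
{'time_s': 0.0, 'joints': array([ 9.96481067e-01,  5.28495496e-01,  1.43390310e+00, -1.68622228e-07,
        1.18137437e+00, -1.78516876e-01]), 'qvel': array([-0.0020825 ,  0.00066457,  0.00080319, -0.00085186,  0.00124733,
       -0.00022698]), 'joint_torque': array([ 2.03412594e-03, -4.40035772e+01, -1.76601523e+01,  6.35379413e-02,
        5.81884885e-02, -1.37436159e-04]), 'tcp_pos': array([0.24051   , 0.57601073, 0.19145342]), 'ee_rot': array([ 0.69402182, -0.13930744,  0.13874082, -0.692588  ]), 'ft_force': array([ 0.25492679,  0.86539039, -0.65581445]), 'ft_torque': array([ 0.01004377,  0.0139077 , -0.04471068]), 'width': 0.08672544327546851}
top {'K': array([[439.65076812,   0.        , 315.28095966],
       [  0.        , 439.65076812, 239.33166672],
       [  0.        ,   0.        ,   1.        ]]), 'rvec': array([ 2.10401433, -2.14268216,  0.19711511]), 'tvec': array([0.03959624, 0.5175096 , 0.8084495 ])}
side {'K': array([[470.40246348,   0.        , 325.09239105],
       [  0.        , 470.40246348, 242.49366044],
       [  0.        ,   0.        ,   1.        ]]), 'rvec': array([ 2.18420828, -0.30779936,  0.16269352]), 'tvec': array([-0.48056922,  0.12013268,  0.70869313])}
```

View pics/top0.png

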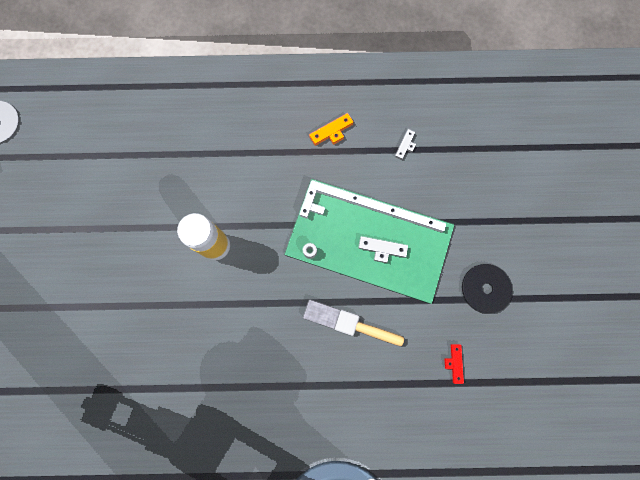

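View pics/side0.png

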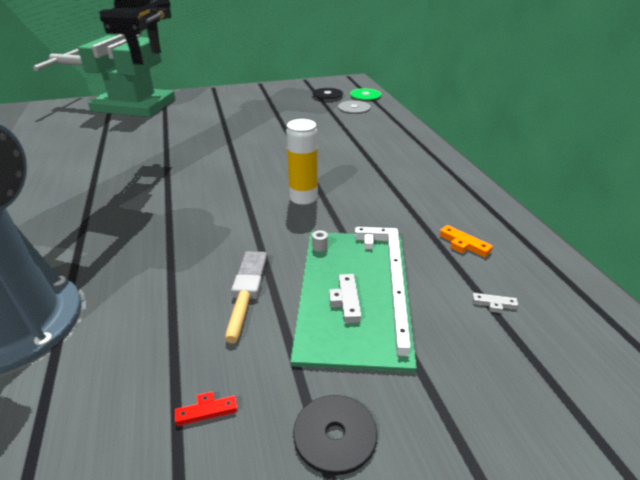

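Possible cleats in the top view: orange T (332,130), small white T (405,144), red T (456,364) and large white T on the green plate (384,248). By the description (not orange or red, the larger of its colour) it is the last. I'll check it in a crop and measure.

```bash
cat > h.py <<'E'
import numpy as np, cv2
from cell import viewer, readout
def cal(n):
    c=viewer.calibration(n); R,_=cv2.Rodrigues(c["rvec"]); return c["K"],R,np.array(c["tvec"]).ravel(),c["rvec"]
def ray(n,pts,z):
    K,R,t,_=cal(n); pts=np.atleast_2d(np.array(pts,float)); C=-R.T@t
    d=np.c_[pts,np.ones(len(pts))]@np.linalg.inv(K).T@R
    return C+d*((z-C[2])/d[:,2])[:,None]
def proj(n,P):
    K,R,t,rv=cal(n); return cv2.projectPoints(np.atleast_2d(np.array(P,float)),rv,t,K,None)[0].reshape(-1,2)
E
python3 - <<'E'
from h import *
im=cv2.imread("pics/top0.png")
c=im[165:310,275:465]; cv2.imwrite("pics/crop0.png",cv2.resize(c,None,fx=4,fy=4,interpolation=cv2.INTER_CUBIC))
hsv=cv2.cvtColor(im,cv2.COLOR_BGR2HSV)
g=cv2.inRange(hsv,(60,90,40),(90,255,255)); 
cs,_=cv2.findContours(g,cv2.RETR_EXTERNAL,cv2.CHAIN_APPROX_NONE); b=max(cs,key=cv2.contourArea)
hull=cv2.convexHull(b); q=cv2.approxPolyDP(hull,6,True).reshape(-1,2); print("plate",q.tolist(),ray("top",q,.010).round(4).tolist())
w=cv2.inRange(hsv,(0,0,140),(180,60,255)); roi=np.zeros_like(w); cv2.fillConvexPoly(roi,hull,255); w&=roi
cs,_=cv2.findContours(w,cv2.RETR_EXTERNAL,cv2.CHAIN_APPROX_NONE)
for k in cs:
    if cv2.contourArea(k)>40: print(cv2.contourArea(k),cv2.minAreaRect(k),cv2.approxPolyDP(k,2,True).reshape(-1,2).tolist())
E
```

```text
plate [[298, 216], [318, 193], [453, 224], [431, 303], [285, 254]] [[0.5749, 0.0648, 0.01], [0.6232, 0.0227, 0.01], [0.5521, -0.2526, 0.01], [0.3927, -0.1969, 0.01], [0.4963, 0.092, 0.01]]
139.5 ((309.2353210449219, 249.44119262695312), (13.581995010375977, 13.824529647827148), 75.96376037597656) [[311, 243], [305, 244], [302, 249], [306, 257], [316, 252], [315, 246]]
648.5 ((382.1499328613281, 250.33807373046875), (48.976593017578125, 21.003334045410156), 10.784297943115234) [[360, 237], [359, 247], [375, 250], [374, 259], [387, 261], [389, 253], [406, 256], [407, 245]]
179.0 ((312.6361389160156, 211.6114044189453), (17.801015853881836, 21.53008270263672), 39.28940963745117) [[324, 207], [312, 203], [313, 198], [305, 207], [306, 211], [302, 211], [300, 215], [306, 218], [310, 209], [322, 214]]
663.5 ((386.4898986816406, 209.36524963378906), (122.10875701904297, 10.33884334564209), 17.52556800842285) [[327, 195], [413, 223], [415, 221], [422, 226], [431, 226], [432, 229], [436, 228], [435, 230], [439, 229], [441, 232], [444, 230], [445, 223], [395, 209], [391, 212], [390, 208]]
```

View pics/crop0.png

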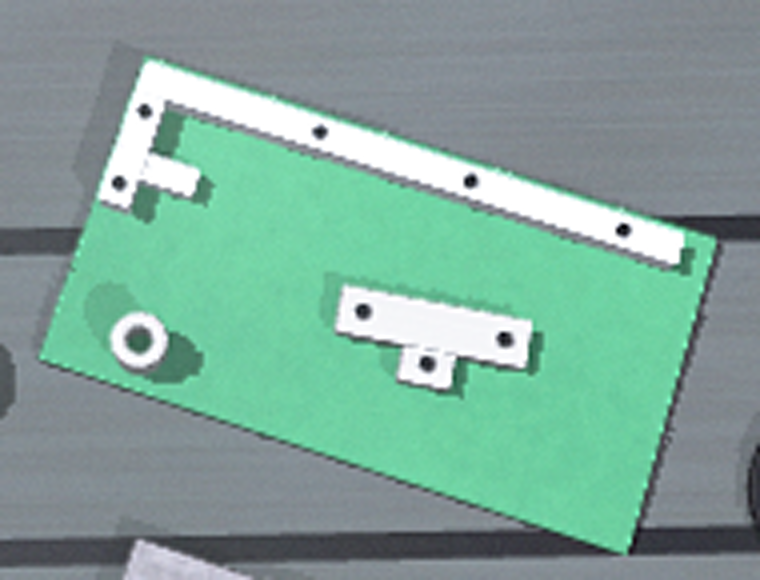

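The crop confirms the white T: bar from about (361,237) to (407,251), stem at (382,257), pointing to the robot. Next I'll fit the jig and cleat poses from the corner points.

```bash
cat >> h.py <<'E'
def fit(A,B):
    A=np.array(A,float);B=np.array(B,float)[:,:2];a=A-A.mean(0);b=B-B.mean(0)
    th=np.arctan2((a[:,0]*b[:,1]-a[:,1]*b[:,0]).sum(),(a*b).sum()); R=np.array([[np.cos(th),-np.sin(th)],[np.sin(th),np.cos(th)]])
    t=B.mean(0)-R@A.mean(0); return th,R,t,(A@R.T+t-B)
E
python3 - <<'E'
from h import *
f=lambda p:(np.array(p,float)+.5)/4-.5+[275,165]
J=[(75,-150,10,717,242),(-95,-150,10,628,552),(-95,160,10,41,358),(75,160,10,146,57),(66,-130,28,686,232),(50,-130,28,680,262),(50,140,28,166,101),(21,112,28-4,202,176),(7,112,24,193,197)]
W=[ray("top",f(j[3:]),j[2]/1e3)[0] for j in J]
th,R,t,r=fit([np.array(j[:2])/1e3 for j in J],W); print("jig",th,t,(r*1e3).round(1).tolist())
C=[(12,48,343,285),(-12,48,335,330),(12,-48,532,321),(-12,-48,525,368),(-30,13,397,380),(-30,-13,447,390),(-12,-13,455,357),(-12,13,403,345)]
W=[ray("top",f(j[2:]),.024)[0] for j in C]
tc,Rc,t2,r=fit([np.array(j[:2])/1e3 for j in C],W); print("cleat",tc,t2,(r*1e3).round(1).tolist())
p=R.T@(t2-t); print("cleat in jig",p*1e3,tc-th)
im=cv2.imread("pics/side0.png")
for X,RR,tt,L in ((J,R,t,0),(C,Rc,t2,1)):
  for j in X:
    z=.024 if L else j[2]/1e3
    q=proj("side",[*(RR@np.array(j[:2])/1e3+tt),z])[0]; cv2.circle(im,tuple(int(v*16) for v in q),24,(0,0,255),-1,shift=4)
cv2.imwrite("pics/side_chk.png",cv2.resize(im[215:380,280:430],None,fx=3.6,fy=3.6))
E
```

```text
jig -0.33823500060264944 [ 0.53105153 -0.08915905] [[2.3, -1.3], [-1.8, -1.0], [-1.5, 1.1], [0.7, 0.4], [-1.1, -0.5], [-0.9, 0.7], [0.1, -0.3], [2.2, 0.5], [-0.1, 0.4]]
cleat -0.217864685037104 [ 0.50614509 -0.10471812] [[0.1, 0.0], [-0.5, 0.4], [-0.6, 0.1], [-0.3, 0.4], [0.1, -0.0], [-0.0, -0.8], [1.1, 0.1], [0.1, -0.2]]
cleat in jig [-18.33243675 -22.94204095] 0.12037031556554545
```

View pics/side_chk.png

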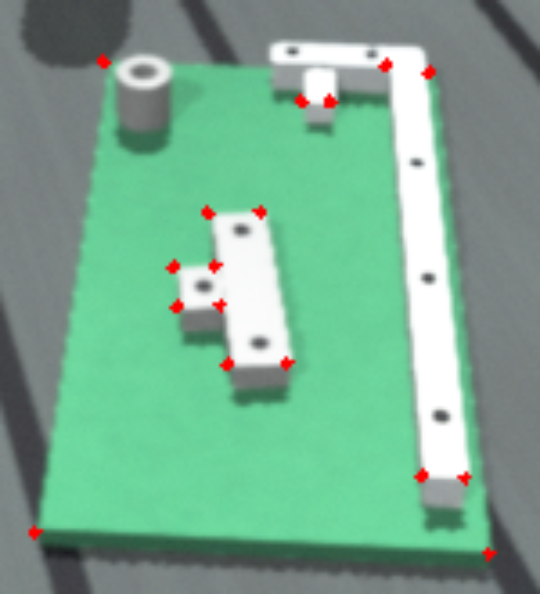

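The overlay agrees with the side view to about 2 mm. The jig is at (0.531,-0.089) with yaw -0.338. The cleat is 18 mm to the robot's side of the jig origin, turned +0.12 from the jig. Next I'll work out the moves.

```bash
cat >> h.py <<'E'
from scipy.spatial.transform import Rotation as Ro
TH=-0.338; JT=np.array([0.53105,-0.08916]); JR=np.array([[np.cos(TH),-np.sin(TH)],[np.sin(TH),np.cos(TH)]])
def j2w(x,y): return JR@np.array([x,y])/1e3+JT
def where(s=None):
    s=s or readout.read_state(); p=JR.T@(s["tcp_pos"][:2]-JT)*1e3
    R=Ro.from_quat(s["ee_rot"]).as_matrix(); F=JR.T@s["ft_force"][:2]
    z=R[:2,2]; e=np.arctan2(*(JR.T@z)[::-1])
    print("t",round(s["time_s"],2),"jig xy",p.round(1),"z",(s["tcp_pos"][2]*1e3).round(1),"Fjig",F.round(1),s["ft_force"][2].round(1),"w",s["width"].round(4),"toolz ang in jig",e.round(3))
    return R,s
E
python3 - <<'E'
from h import *
R,s=where(); print(R.round(3))
print("tool yaw vs jig x:",[np.arctan2(*(JR.T@R[:2,0])[::-1])])
tgt=np.array([*j2w(-53,-24),.19]); print(tgt,(R.T@(tgt-s["tcp_pos"])*1e3).round(1))
print("can base",ray("top",[196,225],.165), "bush",JR.T@(ray("top",[309,249.5],.038)[0,:2]-JT)*1e3)
E
```

```text
Traceback (most recent call last):
  File "h.py", line 22, in where
    print("t",round(s["time_s"],2),"jig xy",p.round(1),"z",(s["tcp_pos"][2]*1e3).round(1),"Fjig",F.round(1),s["ft_force"][2].round(1),"w",s["width"].round(4),"toolz ang in jig",e.round(3))
                                                                                                                                          ^^^^^^^^^^^^^^^^
AttributeError: 'float' object has no attribute 'round'
```

```bash
sed -i 's/s\["width"\].round(4)/round(s["width"],4)/' h.py
python3 - <<'E'
from h import *
R,s=where(); print(R.round(3))
print("tool yaw vs jig x:",[np.arctan2(*(JR.T@R[:2,0])[::-1])])
tgt=np.array([*j2w(-53,-24),.19]); print(tgt,(R.T@(tgt-s["tcp_pos"])*1e3).round(1))
print("can base",ray("top",[196,225],.165), "bush",JR.T@(ray("top",[309,249.5],.038)[0,:2]-JT)*1e3)
E
```

```text
t 0.1 jig xy [-494.7  531.3] z 191.6 Fjig [-0.6 -0.1] 0.2 w 0.0872 toolz ang in jig 1.513
[[ 0.923 -0.001  0.386]
 [-0.386 -0.002  0.923]
 [-0.    -1.    -0.002]]
tool yaw vs jig x: [np.float64(-0.057756020174230704)]
[ 0.47309033 -0.09422723  0.19      ] [ 473.     2.4 -528.8]
can base [[0.52455168 0.23140468 0.165     ]] bush [-73.07326354 114.25178157]
```

Call:
send_rows(
  slide=[
    [0.85,0,-0.95],
    [0.85,0,-0.95],
    [0.85,0,-0.95],
    [0.85,0,-0.95],
    [0.85,0,-0.95],
    [0.85,0,-0.95],
    [0.85,0,-0.95],
    [0.85,0,-0.95],
    [0.85,0,-0.95],
    [0.85,0,-0.95],
    [0.85,0,-0.95],
    [0.85,0,-0.95],
  ],
  delta_rot=[
    [0,0,0],
    [0,0,0],
    [0,0,0],
    [0,0,0],
    [0,0,0],
    [0,0,0],
    [0,0,0],
    [0,0,0],
    [0,0,0],
    [0,0,0],
    [0,0,0],
    [0,0,0],
  ],
  jaw=-0.08,
)

```text
time_s: 1.3
tcp_pos: [0.3412, 0.2866, 0.1922]
ee_rot: [0.693, -0.139, 0.139, -0.693]
ft_force: [1.0, -0.2, 1.1]
width: 0.0403
```

Call:
send_rows(
  slide=[
    [0.85,0,-0.95],
    [0.85,0,-0.95],
    [0.85,0,-0.95],
    [0.85,0,-0.95],
    [0.85,0,-0.95],
    [0.85,0,-0.95],
    [0.85,0,-0.95],
    [0.85,0,-0.95],
    [0.85,0,-0.95],
    [0.85,0,-0.95],
    [0.85,0,-0.95],
    [0,0,0],
  ],
  delta_rot=[
    [0,0,0],
    [0,0,0],
    [0,0,0],
    [0,0,0],
    [0,0,0],
    [0,0,0],
    [0,0,0],
    [0,0,0],
    [0,0,0],
    [0,0,0],
    [0,0,0],
    [0,-0.72,0],
  ],
)

```text
time_s: 2.5
tcp_pos: [0.4349, 0.0201, 0.1924]
ee_rot: [0.697, -0.119, 0.12, -0.697]
ft_force: [-0.5, 1.1, 0.2]
width: 0.04
```

Run:
```python
from h import *
R,s=where(); tgt=np.array([*j2w(-53,-24),.06]); print((R.T@(tgt-s["tcp_pos"])*1e3/20).round(2))
```

```text
t 2.5 jig xy [-126.9   71.2] z 192.4 Fjig [-0.8  0.9] 0.2 w 0.04 toolz ang in jig 1.569
[ 3.69  6.63 -4.75]
```

Call:
send_rows(
  slide=[
    [0.61,0.5,-0.79],
    [0.61,0.5,-0.79],
    [0.61,1,-0.79],
    [0.61,1,-0.79],
    [0.61,1,-0.79],
    [0.61,1,-0.79],
    [0,0.8,0],
    [0,0.8,0],
    [0,0,0],
    [0,0,0],
  ],
  delta_rot=[
    [0,0,0],
    [0,0,0],
    [0,0,0],
    [0,0,0],
    [0,0,0],
    [0,0,0],
    [0,0,0],
    [0,0,0],
    [0,0,0],
    [0,0,0],
  ],
)

```text
time_s: 3.5
tcp_pos: [0.4706, -0.0909, 0.0603]
ee_rot: [-0.697, 0.119, -0.119, 0.697]
ft_force: [1.1, 0.5, -0.7]
width: 0.0397
```

Run:
```python
from h import *
R,s=where(); tgt=np.array([*j2w(-53,-24),.0135]); print((R.T@(tgt-s["tcp_pos"])*1e3/20).round(2))
im=viewer.camera("top");cv2.imwrite("pics/t1.png",cv2.resize(im[165:310,275:465],None,fx=4,fy=4))
im=viewer.camera("side");cv2.imwrite("pics/s1.png",cv2.resize(im[215:380,280:430],None,fx=3.6,fy=3.6))
```

```text
t 3.5 jig xy [-56.5 -21.7] z 60.3 Fjig [0.8 0.9] -0.7 w 0.0397 toolz ang in jig 1.571
[ 0.18  2.34 -0.12]
```

View pics/s1.png

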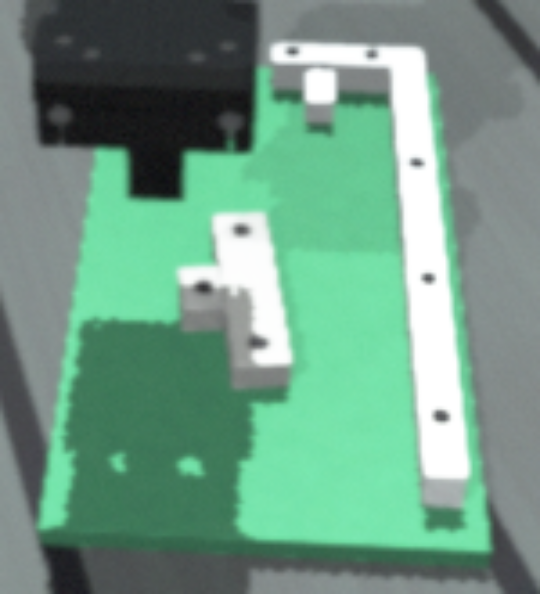

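View pics/t1.png

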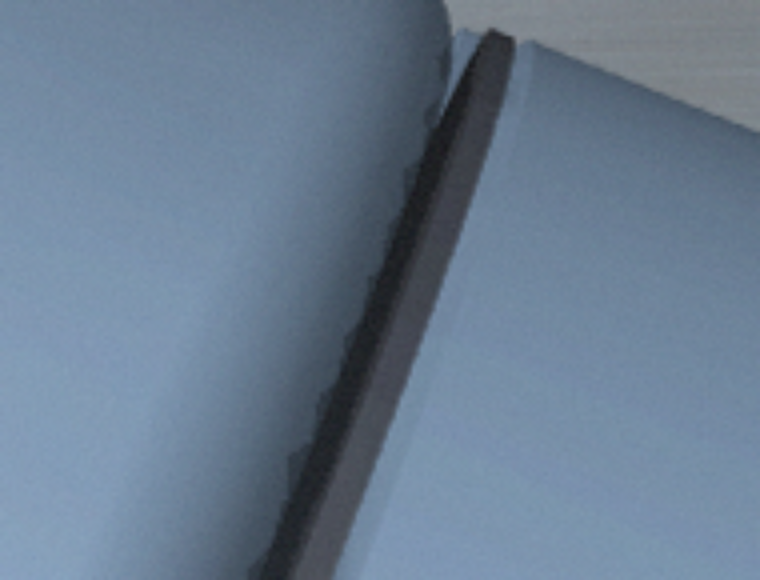

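The arm hides the jig in the top view. In the side view the fingers (finger at crop (157,175)) are above the plate with the cleat unmoved. I'll descend behind the bar, straddling the stem.

Call:
send_rows(
  slide=[
    [0.18,0.4,-0.12],
    [0,0.6,0],
    [0,0.6,0],
    [0,0.4,0],
    [0,0.32,0],
    [0,0,0],
    [0,0,0],
  ],
  delta_rot=[
    [0,0,0],
    [0,0,0],
    [0,0,0],
    [0,0,0],
    [0,0,0],
    [0,0,0],
    [0,0,0],
  ],
)

```text
time_s: 4.3
tcp_pos: [0.4734, -0.0944, 0.0139]
ee_rot: [-0.697, 0.119, -0.119, 0.697]
ft_force: [0.2, 0.0, 0.1]
width: 0.0402
```

Run:
```python
from h import *
R,s=where()
im=viewer.camera("side");cv2.imwrite("pics/s2.png",cv2.resize(im[215:380,280:430],None,fx=3.6,fy=3.6))
```

```text
t 4.3 jig xy [-52.6 -24.1] z 13.9 Fjig [0.2 0.1] 0.1 w 0.0402 toolz ang in jig 1.571
```

View pics/s2.png

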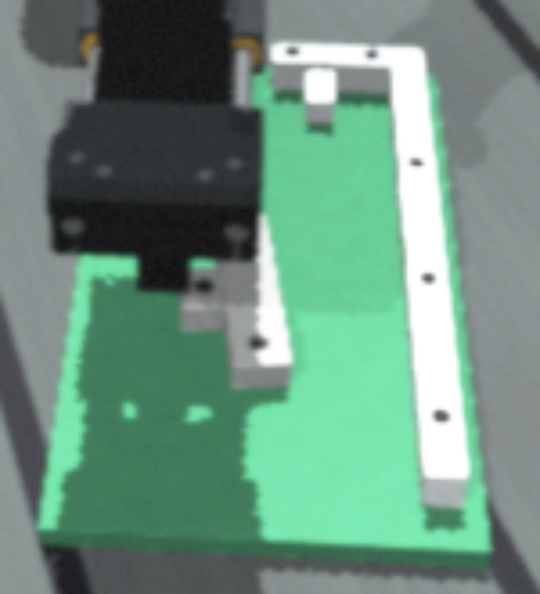

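Run:
```python
from h import *
R,s=where()
for y in (-59,-44,-24,-4,11):
  for z in (.014,.08): print(y,z,((proj("side",[*j2w(-53,y),z])[0]-[280,215])*3.6).round(0))
im=viewer.camera("side");cv2.imwrite("pics/s3.png",im)
```

```text
t 4.35 jig xy [-52.4 -24.1] z 14.2 Fjig [-0.2 -0.8] -0.2 w 0.0398 toolz ang in jig 1.571
-59 0.014 [158. 355.]
-59 0.08 [158. 235.]
-44 0.014 [160. 330.]
-44 0.08 [161. 210.]
-24 0.014 [163. 298.]
-24 0.08 [163. 179.]
-4 0.014 [165. 267.]
-4 0.08 [166. 149.]
11 0.014 [167. 245.]
11 0.08 [168. 128.]
```

View pics/s3.png

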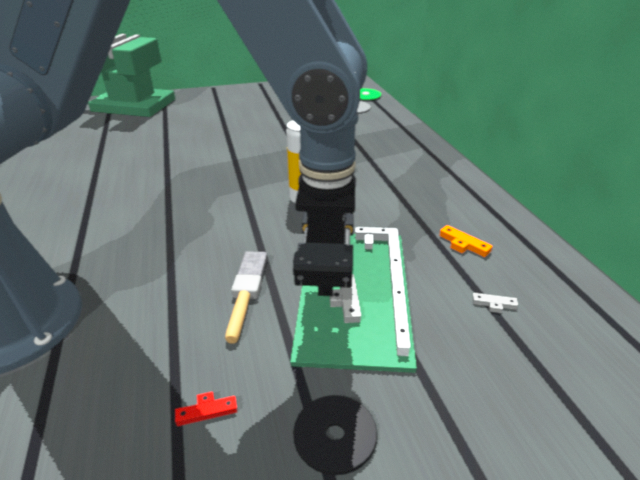

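Run:
```python
from h import *
im=cv2.imread("pics/s3.png")[225:325,285:385]
cv2.imwrite("pics/z3.png",cv2.resize(np.clip(im.astype(float)*1.6,0,255).astype(np.uint8),None,fx=6,fy=6,interpolation=cv2.INTER_NEAREST))
```

```text
(no output)
```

View pics/z3.png

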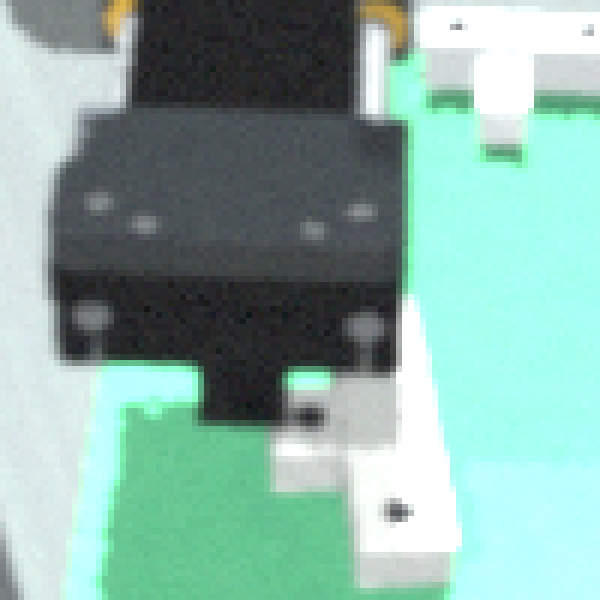

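Run:
```python
from h import *
K,R,t,_=cal("side"); print("cam",-R.T@t)
for y in (-59,-24,11):
  for z in (.014,.05,.084):
    P=np.array([*j2w(-53,y),z]); print(y,z,(R@P+t)[2].round(3),proj("side",P).round(1))
# ray through finger-bottom pixel with jig x=-53-> y,z locus
C=-R.T@t; d=R.T@np.linalg.inv(K)@np.array([325,296,1.])
for k in (.55,.6,.65,.7,.75): 
    P=C+k*d; print(k,(JR.T@(P[:2]-JT)*1e3).round(1),P[2].round(3))
```

```text
cam [ 0.319529   -0.61509939  0.51689318]
-59 0.014 0.707 [[323.9 313.6]]
-59 0.05 0.686 [[323.9 295.8]]
-59 0.084 0.666 [[324. 278.]]
-24 0.014 0.735 [[325.2 297.7]]
-24 0.05 0.714 [[325.3 280.2]]
-24 0.084 0.694 [[325.4 262.6]]
11 0.014 0.763 [[326.4 283. ]]
11 0.05 0.742 [[326.5 265.7]]
11 0.084 0.722 [[326.6 248.4]]
0.55 [ -46.2 -159.4] 0.142
0.6 [ -48.2 -122.4] 0.108
0.65 [-50.1 -85.4] 0.074
0.7 [-52.  -48.4] 0.04
0.75 [-53.9 -11.4] 0.006
```

Run:
```python
from h import *
im=cv2.imread("pics/side0.png")[0:100,80:200]
cv2.imwrite("pics/z0.png",cv2.resize(im,None,fx=6,fy=6,interpolation=cv2.INTER_CUBIC))
P=np.array([.2405,.576,.1915]); print(proj("side",P))
R=Ro.from_quat([0.69402182, -0.13930744,  0.13874082, -0.692588]).as_matrix()
for a in (-.0585,-.0435,.0435,.0585): print(a,((proj("side",P+a*R[:,2])[0]-[80,0])*6).round(), ((proj("side",P+a*R[:,2]-R[:,1]*.07)[0]-[80,0])*6).round())
```

```text
[[149.64508108  71.05586591]]
-0.0585 [353. 472.] [308. 273.]
-0.0435 [370. 460.] [327. 263.]
0.0435 [463. 395.] [426. 208.]
0.0585 [478. 384.] [441. 200.]
```

View pics/z0.png

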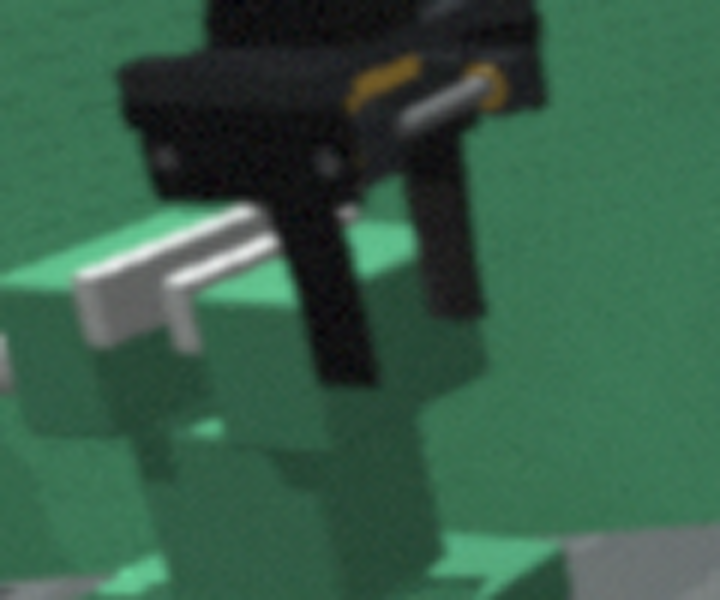

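Run:
```python
from h import *
b=ray("top",[196,225],.165)[0]
print("can top/bottom/midring proj side",proj("side",[b,[b[0],b[1],0]]).round(1))
im=cv2.imread("pics/side0.png")[105:215,270:340]
cv2.imwrite("pics/can.png",cv2.resize(im,None,fx=5,fy=5,interpolation=cv2.INTER_CUBIC))
```

```text
can top/bottom/midring proj side [[304.2 124.3]
 [305.8 198. ]]
```

View pics/can.png

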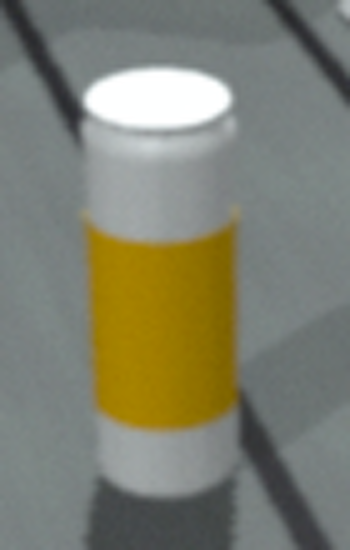

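The can projects consistently in both views, so the camera is good. But the visible fingertips sit about 30 mm above the reported TCP, both now and in the first picture. I'll test it with a short, slow push at this height.

Call:
send_rows(
  slide=[
    [0.2,0,0],
    [0.2,0,0],
    [0.2,0,0],
    [0.2,0,0],
    [0.2,0,0],
    [0,0,0],
  ],
  delta_rot=[
    [0,0,0],
    [0,0,0],
    [0,0,0],
    [0,0,0],
    [0,0,0],
    [0,0,0],
  ],
)

```text
time_s: 5.0
tcp_pos: [0.4933, -0.1015, 0.0141]
ee_rot: [0.697, -0.119, 0.119, -0.697]
ft_force: [0.2, 0.5, -0.8]
width: 0.0401
```

Run:
```python
from h import *
R,s=where()
im=viewer.camera("side");cv2.imwrite("pics/s4.png",im)
im=im[225:325,285:385]
cv2.imwrite("pics/z4.png",cv2.resize(np.clip(im.astype(float)*1.4,0,255).astype(np.uint8),None,fx=6,fy=6,interpolation=cv2.INTER_CUBIC))
```

```text
t 5.0 jig xy [-31.5 -24.2] z 14.1 Fjig [0.  0.5] -0.8 w 0.0401 toolz ang in jig 1.571
```

View pics/z4.png

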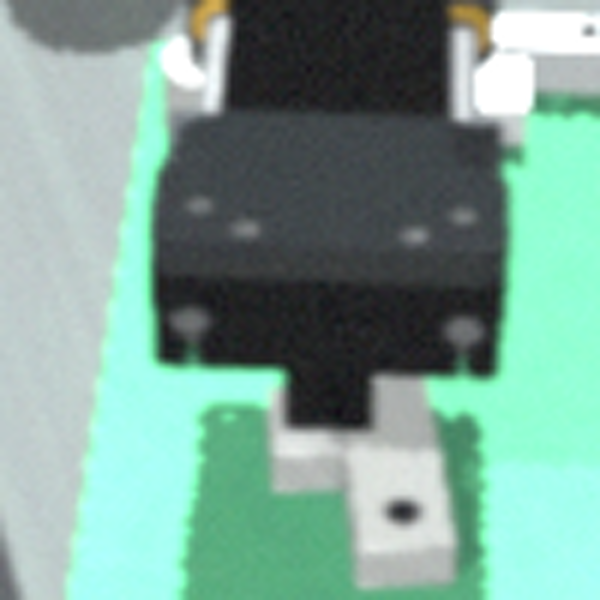

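The cleat did not move and there was no force, so the real fingertips are about 30 mm above the reported TCP. I'll go back, then measure the lateral offset too.

Call:
send_rows(
  slide=[
    [-0.4,0,0],
    [-0.4,0,0],
    [-0.4,0,0],
    [0,0,0],
    [0,0,0],
  ],
  delta_rot=[
    [0,0,0],
    [0,0,0],
    [0,0,0],
    [0,0,0],
    [0,0,0],
  ],
)

```text
time_s: 5.55
tcp_pos: [0.4694, -0.093, 0.0141]
ee_rot: [0.697, -0.119, 0.119, -0.697]
ft_force: [0.5, 0.3, 0.1]
width: 0.0399
```

Run:
```python
from h import *
R,s=where()
P=np.array([*j2w(-31.5,-59.2),.0])
f=lambda a:((np.array(a)-[285,225])*6).round()
for x in (-9.5,0,9.5):
  for z in (.014,.04,.044,.048): print(x,z,f(proj("side",[*j2w(-31.5+x,-59.2),z])[0]),f(proj("side",[*j2w(-31.5+x,-54.2),z])[0]))
```

```text
t 5.55 jig xy [-56.9 -24.1] z 14.1 Fjig [0.3 0.5] 0.1 w 0.0399 toolz ang in jig 1.571
-9.5 0.014 [281. 534.] [282. 520.]
-9.5 0.04 [282. 458.] [283. 444.]
-9.5 0.044 [283. 446.] [284. 432.]
-9.5 0.048 [283. 434.] [284. 420.]
0 0.014 [319. 536.] [320. 522.]
0 0.04 [321. 460.] [322. 446.]
0 0.044 [322. 447.] [322. 433.]
0 0.048 [322. 435.] [323. 421.]
9.5 0.014 [357. 537.] [357. 523.]
9.5 0.04 [360. 461.] [360. 447.]
9.5 0.044 [361. 449.] [361. 435.]
9.5 0.048 [361. 437.] [361. 423.]
```

Call:
send_rows(
  slide=[
    [-0.2,0.4,0],
    [0,0.4,0],
    [0,0.3,0],
    [0,0.1,0],
    [0,0,0],
  ],
  delta_rot=[
    [0,0,0],
    [0,0,0],
    [0,0,0],
    [0,0,0],
    [0,0,0],
  ],
)

```text
time_s: 6.05
tcp_pos: [0.4656, -0.0917, -0.0106]
ee_rot: [-0.697, 0.119, -0.119, 0.697]
ft_force: [0.0, -0.5, 0.3]
width: 0.04
```

```bash
cat >> h.py <<'E'
def shot(name):
    im=viewer.camera("side");im=im[225:325,285:410]
    cv2.imwrite(f"pics/{name}.png",cv2.resize(np.clip(im.astype(float)*1.3,0,255).astype(np.uint8),None,fx=6,fy=6,interpolation=cv2.INTER_CUBIC))
E
python3 - <<'E'
from h import *
where(); shot("z5")
E
```

```text
t 6.05 jig xy [-60.9 -24.1] z -10.6 Fjig [ 0.2 -0.5] 0.3 w 0.04 toolz ang in jig 1.571
```

View pics/z5.png

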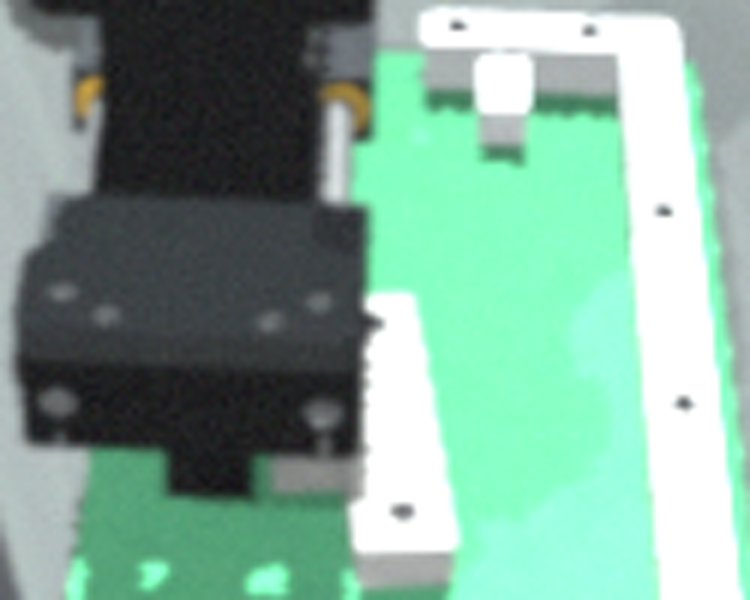

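Reported z is -10.6 mm with no contact, which confirms the offset. I'll go down in small steps to find the plate.

Call:
send_rows(
  slide=[
    [0,0.1,0],
    [0,0,0],
  ],
  delta_rot=[
    [0,0,0],
    [0,0,0],
  ],
)

```text
time_s: 6.3
tcp_pos: [0.466, -0.0919, -0.0119]
ee_rot: [0.697, -0.119, 0.119, -0.697]
ft_force: [-0.2, -0.3, 0.6]
width: 0.04
```

Call:
send_rows(
  slide=[
    [0,0.1,0],
    [0,0,0],
  ],
  delta_rot=[
    [0,0,0],
    [0,0,0],
  ],
)

```text
time_s: 6.5
tcp_pos: [0.4659, -0.0918, -0.014]
ee_rot: [0.697, -0.119, 0.119, -0.697]
ft_force: [0.7, 0.1, -0.3]
width: 0.0399
```

Call:
send_rows(
  slide=[
    [0,0.05,0],
    [0,0,0],
  ],
  delta_rot=[
    [0,0,0],
    [0,0,0],
  ],
)

```text
time_s: 6.7
tcp_pos: [0.4658, -0.0918, -0.015]
ee_rot: [-0.697, 0.119, -0.119, 0.697]
ft_force: [-0.2, -0.2, 1.1]
width: 0.0398
```

Call:
send_rows(
  slide=[
    [0,0.1,0],
    [0,0,0],
  ],
  delta_rot=[
    [0,0,0],
    [0,0,0],
  ],
)

```text
time_s: 6.9
tcp_pos: [0.4657, -0.0918, -0.0171]
ee_rot: [-0.697, 0.119, -0.119, 0.697]
ft_force: [0.4, -0.4, -0.1]
width: 0.04
```

Run:
```python
from h import *
where(); shot("z6")
f=lambda a:((np.array(a)-[285,225])*6).round()
for z in (.010,.014,.018,.022): print(z,f(proj("side",[*j2w(-61,-59.2),z])[0]),f(proj("side",[*j2w(-61,-50),z])[0]))
```

```text
t 6.9 jig xy [-60.7 -24.1] z -17.1 Fjig [ 0.5 -0.2] -0.1 w 0.04 toolz ang in jig 1.571
0.01 [201. 542.] [204. 516.]
0.014 [201. 531.] [204. 505.]
0.018 [201. 519.] [204. 493.]
0.022 [201. 508.] [204. 482.]
```

View pics/z6.png

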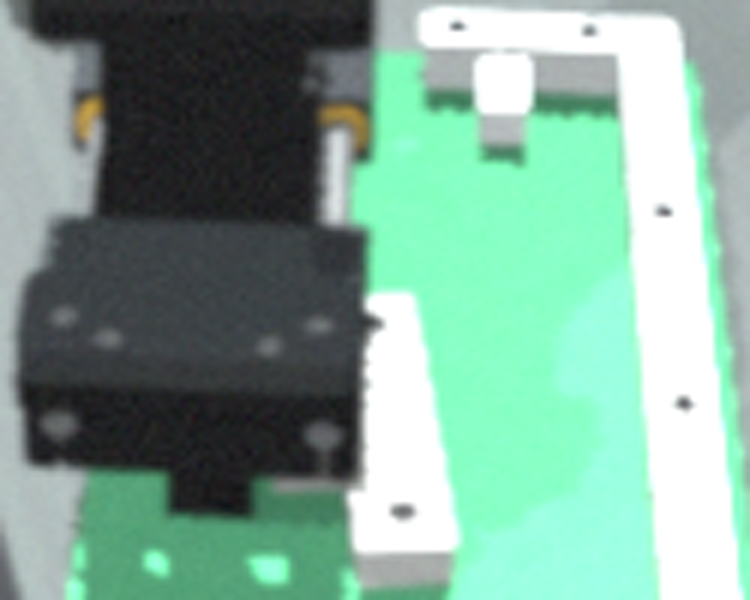

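Call:
send_rows(
  slide=[
    [0,0.1,0],
    [0,0,0],
  ],
  delta_rot=[
    [0,0,0],
    [0,0,0],
  ],
)

```text
time_s: 7.15
tcp_pos: [0.4658, -0.0918, -0.0191]
ee_rot: [-0.697, 0.119, -0.119, 0.697]
ft_force: [0.0, -0.0, 0.7]
width: 0.0402
```

Call:
send_rows(
  slide=[
    [0,0.1,0],
    [0,0,0],
  ],
  delta_rot=[
    [0,0,0],
    [0,0,0],
  ],
)

```text
time_s: 7.35
tcp_pos: [0.4659, -0.0918, -0.0197]
ee_rot: [0.697, -0.119, 0.119, -0.697]
ft_force: [-1.0, 0.4, 12.5]
width: 0.04
```

Plate contact at reported z ≈ -19.5 mm, so the tip offset is 29.5 mm. I'll raise 4 mm and start the straight push.

Call:
send_rows(
  slide=[
    [0,-0.2,0],
    [0.2,0,0],
    [0.2,0,0],
    [0.2,0,0],
    [0.2,0,0],
    [0.2,0,0],
    [0,0,0],
  ],
  delta_rot=[
    [0,0,0],
    [0,0,0],
    [0,0,0],
    [0,0,0],
    [0,0,0],
    [0,0,0],
    [0,0,0],
  ],
)

```text
time_s: 8.05
tcp_pos: [0.4842, -0.0981, -0.0172]
ee_rot: [-0.697, 0.12, -0.118, 0.697]
ft_force: [-1.3, 1.7, -0.5]
width: 0.0398
```

Call:
send_rows(
  slide=[
    [0.2,0,0],
    [0.2,0,0],
    [0.2,0,0],
    [0.2,0,0],
    [0,0,0],
  ],
  delta_rot=[
    [0,0,0],
    [0,0,0],
    [0,0,0],
    [0,0,0],
    [0,0,0],
  ],
)

```text
time_s: 8.55
tcp_pos: [0.5015, -0.1046, -0.0169]
ee_rot: [0.697, -0.118, 0.12, -0.697]
ft_force: [0.6, 0.2, 0.1]
width: 0.0402
```

Run:
```python
from h import *
where(); shot("z7")
```

```text
t 8.55 jig xy [-22.7 -24.3] z -16.9 Fjig [0.5 0.4] 0.1 w 0.0402 toolz ang in jig 1.57
```

View pics/z7.png

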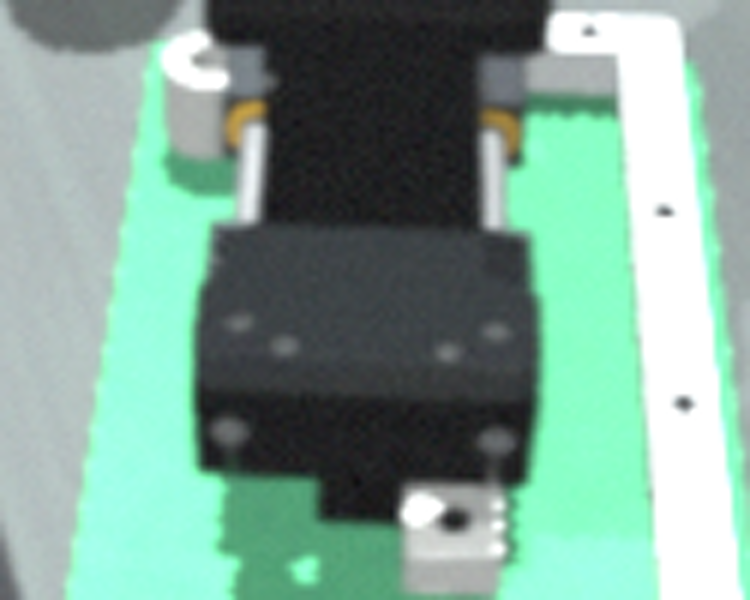

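The cleat has been pushed in and is turning square (near end now at (450,570)). I'll continue to the rail.

Call:
send_rows(
  slide=[
    [0.25,0,0],
    [0.25,0,0],
    [0.25,0,0],
    [0.25,0,0],
    [0.25,0,0],
    [0.25,0,0],
    [0.15,0,0],
    [0,0,0],
  ],
  delta_rot=[
    [0,0,0],
    [0,0,0],
    [0,0,0],
    [0,0,0],
    [0,0,0],
    [0,0,0],
    [0,0,0],
    [0,0,0],
  ],
)

```text
time_s: 9.4
tcp_pos: [0.5311, -0.1147, -0.0169]
ee_rot: [-0.697, 0.119, -0.119, 0.697]
ft_force: [-2.8, 1.8, 1.8]
width: 0.0402
```

Call:
send_rows(
  slide=[
    [0.1,0,0],
    [0.1,0,0],
    [0,0,0],
  ],
  delta_rot=[
    [0,0,0],
    [0,0,0],
    [0,0,0],
  ],
)

```text
time_s: 9.7
tcp_pos: [0.5336, -0.1155, -0.017]
ee_rot: [-0.697, 0.12, -0.118, 0.697]
ft_force: [-3.2, 1.6, 1.6]
width: 0.0402
```

Run:
```python
from h import *
where(); shot("z8")
```

```text
t 9.7 jig xy [ 11.2 -24. ] z -17.0 Fjig [-3.5  0.4] 1.6 w 0.0402 toolz ang in jig 1.571
```

View pics/z8.png

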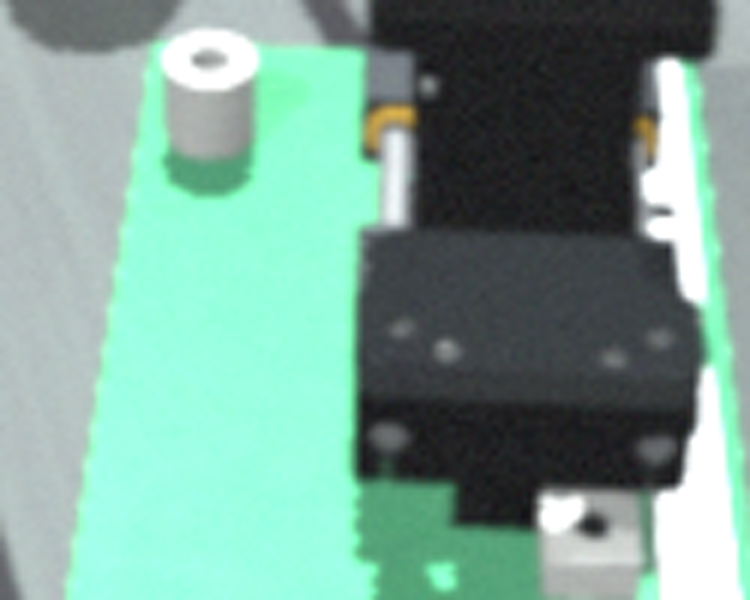

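Close to the rail now, with a few mm gap. I'll continue slowly to contact.

Call:
send_rows(
  slide=[
    [0.1,0,0],
    [0.1,0,0],
    [0,0,0],
  ],
  delta_rot=[
    [0,0,0],
    [0,0,0],
    [0,0,0],
  ],
)

```text
time_s: 10.05
tcp_pos: [0.5382, -0.1171, -0.017]
ee_rot: [-0.697, 0.119, -0.119, 0.697]
ft_force: [-3.8, 1.3, 3.1]
width: 0.0398
```

Call:
send_rows(
  slide=[
    [0.1,0,0],
    [0,0,0],
  ],
  delta_rot=[
    [0,0,0],
    [0,0,0],
  ],
)

```text
time_s: 10.25
tcp_pos: [0.5381, -0.1171, -0.017]
ee_rot: [-0.697, 0.121, -0.117, 0.697]
ft_force: [-6.5, 1.2, 6.7]
width: 0.0399
```

Call:
send_rows(
  slide=[
    [0.05,0,0],
    [0,0,0],
  ],
  delta_rot=[
    [0,0,0],
    [0,0,0],
  ],
)

```text
time_s: 10.45
tcp_pos: [0.5381, -0.1171, -0.017]
ee_rot: [-0.697, 0.121, -0.117, 0.698]
ft_force: [-7.6, 2.1, 7.0]
width: 0.04
```

Call:
send_rows(
  slide=[
    [0.1,0,0],
    [0,0,0],
  ],
  delta_rot=[
    [0,0,0],
    [0,0,0],
  ],
)

```text
time_s: 10.65
tcp_pos: [0.538, -0.117, -0.0171]
ee_rot: [-0.696, 0.123, -0.115, 0.698]
ft_force: [-10.2, 2.2, 8.5]
width: 0.0396
```

Run:
```python
from h import *
_,s=where(); print(s["ft_torque"].round(2)); shot("z9")
```

```text
t 10.65 jig xy [ 15.7 -24. ] z -17.1 Fjig [-10.3  -1.3] 8.5 w 0.0396 toolz ang in jig 1.571
[ 0.3   1.9  -0.14]
```

View pics/z9.png

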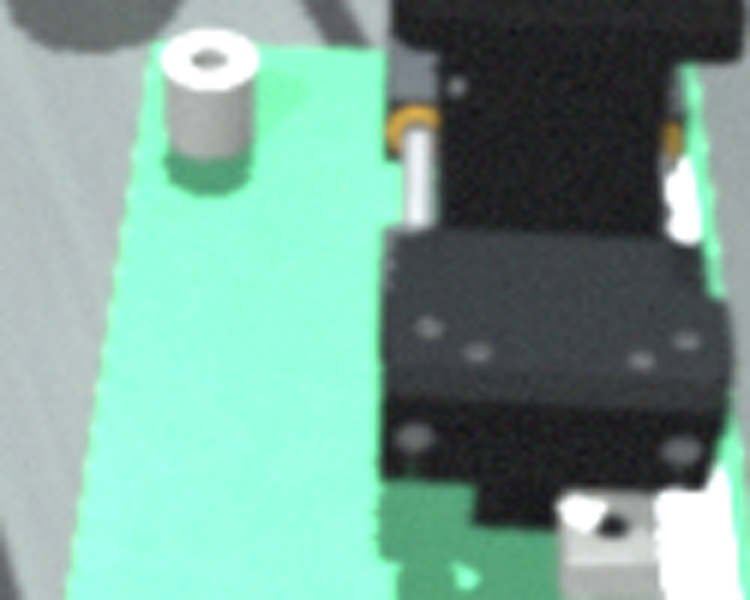

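The bar lies against the rail. Now I'll back straight off, close the fingers and move to the inner corner on the stem's -y side.

Call:
send_rows(
  slide=[
    [-0.15,0,0],
    [-0.25,0,0],
    [-0.5,0,0],
    [-0.5,0,0],
    [-0.5,0,0],
    [0,0,0],
  ],
  delta_rot=[
    [0,0,0],
    [0,0,0],
    [0,0,0],
    [0,0,0],
    [0,0,0],
    [0,0,0],
  ],
)

```text
time_s: 11.3
tcp_pos: [0.5052, -0.1054, -0.0171]
ee_rot: [-0.697, 0.12, -0.118, 0.697]
ft_force: [-0.6, 0.2, 0.3]
width: 0.0399
```

Call:
send_rows(
  slide=[
    [0,0,-0.4],
    [0,0,-0.4],
    [0,0,-0.4],
    [0,0,-0.4],
    [0,0,0],
  ],
  delta_rot=[
    [0,0,0],
    [0,0,0],
    [0,0,0],
    [0,0,0],
    [0,0,0],
  ],
  jaw=-1,
)

```text
time_s: 11.8
tcp_pos: [0.4968, -0.1381, -0.017]
ee_rot: [0.697, -0.119, 0.12, -0.697]
ft_force: [0.1, -0.5, 0.4]
width: 0.0083
```

Run:
```python
from h import *
where(); shot("z10")
```

```text
t 11.8 jig xy [-16.1 -57.5] z -17.0 Fjig [ 0.3 -0.4] 0.4 w 0.0083 toolz ang in jig 1.569
```

View pics/z10.png

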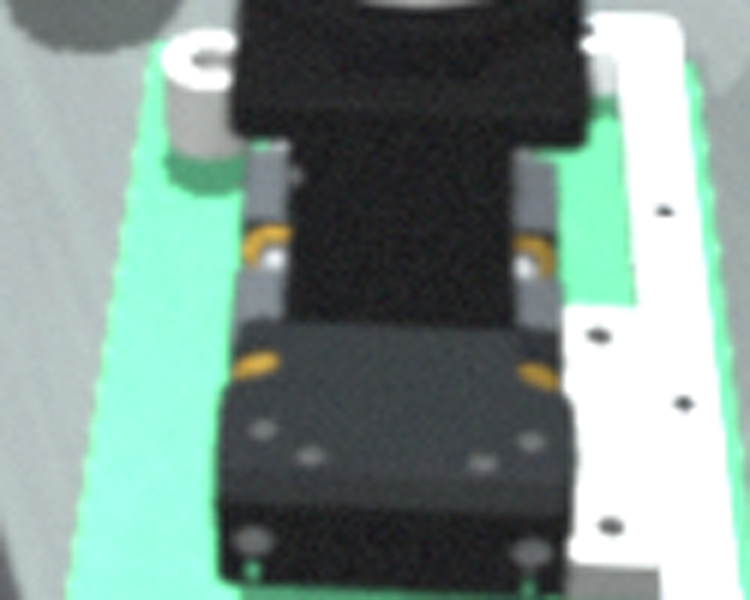

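Run:
```python
from h import *
f=lambda p:(np.array(p,float)+.5)/6-.5+[285,225]
h=[JR.T@(ray("side",f(p),.024)[0,:2]-JT)*1e3 for p in ((598,335),(610,526))]; print(h,(h[0]+h[1])/2)
i=cv2.imread("pics/side0.png")
# calibrate same measure vs initial: 
where()
```

```text
[array([39.82519444, 11.34032436]), array([ 39.48322308, -60.74221042])] [ 39.65420876 -24.70094303]
t 11.85 jig xy [-16.3 -57. ] z -16.9 Fjig [-0.1  0.1] -0.3 w 0.0049 toolz ang in jig 1.569
```

The cleat sits flat on the rail (hole line within 0.005 rad of it), with its centre at y ≈ -25. I'll go in to the corner.

Call:
send_rows(
  slide=[
    [0.3,0,0],
    [0.3,0,0],
    [0.3,0,0],
    [0.3,0,0],
    [0.2,0,0],
    [0.15,0,0],
    [0.1,0,0],
    [0,0,0],
  ],
  delta_rot=[
    [0,0,0],
    [0,0,0],
    [0,0,0],
    [0,0,0],
    [0,0,0],
    [0,0,0],
    [0,0,0],
    [0,0,0],
  ],
)

```text
time_s: 12.65
tcp_pos: [0.5274, -0.1473, -0.017]
ee_rot: [-0.697, 0.119, -0.119, 0.697]
ft_force: [-0.3, 0.9, 0.0]
width: 0.0005
```

Call:
send_rows(
  slide=[
    [0.1,0,0],
    [0.1,0,0],
    [0,0,0],
  ],
  delta_rot=[
    [0,0,0],
    [0,0,0],
    [0,0,0],
  ],
)

```text
time_s: 12.95
tcp_pos: [0.5273, -0.1471, -0.0172]
ee_rot: [-0.696, 0.122, -0.116, 0.698]
ft_force: [-6.7, 1.3, 5.4]
width: 0.0004
```

Run:
```python
from h import *
where(); shot("z11")
```

```text
t 12.95 jig xy [ 15.7 -55.9] z -17.2 Fjig [-6.8 -1. ] 5.4 w 0.0004 toolz ang in jig 1.571
```

View pics/z11.png

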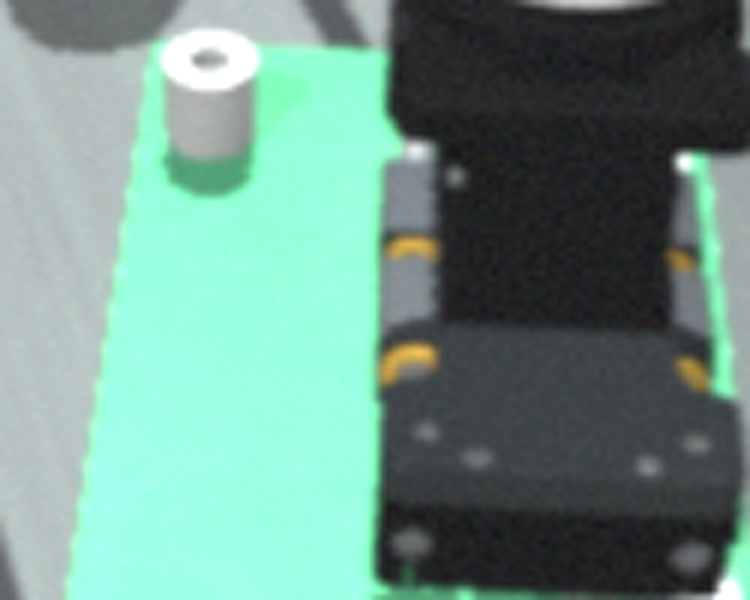

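Call:
send_rows(
  slide=[
    [0,0,0.2],
    [0,0,0.2],
    [0,0,0.25],
    [0,0,0.25],
    [0,0,0.25],
    [0,0,0.25],
    [0,0,0.25],
    [0,0,0],
  ],
  delta_rot=[
    [0,0,0],
    [0,0,0],
    [0,0,0],
    [0,0,0],
    [0,0,0],
    [0,0,0],
    [0,0,0],
    [0,0,0],
  ],
)

```text
time_s: 13.8
tcp_pos: [0.5382, -0.1168, -0.0178]
ee_rot: [-0.697, 0.122, -0.115, 0.697]
ft_force: [-7.0, -1.9, 1.0]
width: 0.0005
```

Run:
```python
from h import *
where(); shot("z12")
```

```text
t 13.8 jig xy [ 15.9 -23.7] z -17.8 Fjig [-5.9 -4.1] 1.0 w 0.0005 toolz ang in jig 1.572
```

View pics/z12.png

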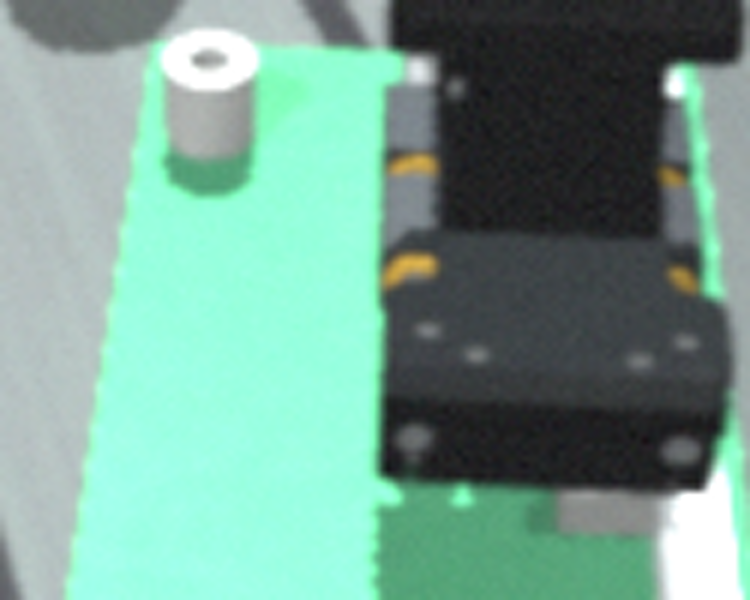

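The cleat is sliding along the rail (near end now at (610,530)) and staying pressed to it. I'll continue.

Call:
send_rows(
  slide=[
    [0,0,0.25],
    [0,0,0.25],
    [0,0,0.25],
    [0,0,0.25],
    [0,0,0.25],
    [0,0,0.25],
    [0,0,0.25],
    [0,0,0],
  ],
  delta_rot=[
    [0,0,0],
    [0,0,0],
    [0,0,0],
    [0,0,0],
    [0,0,0],
    [0,0,0],
    [0,0,0],
    [0,0,0],
  ],
)

```text
time_s: 14.65
tcp_pos: [0.5499, -0.084, -0.0178]
ee_rot: [-0.697, 0.122, -0.116, 0.697]
ft_force: [-6.4, -2.2, 0.7]
width: 0.0002
```

Run:
```python
from h import *
where()
```

```text
t 14.65 jig xy [16.1 11.2] z -17.8 Fjig [-5.3 -4.1] 0.7 w 0.0002 toolz ang in jig 1.572
```

Call:
send_rows(
  slide=[
    [0.02,0,0.25],
    [0.02,0,0.25],
    [0,0,0.25],
    [0,0,0.25],
    [0,0,0.25],
    [0,0,0.25],
    [0,0,0.25],
    [0,0,0],
  ],
  delta_rot=[
    [0,0,0],
    [0,0,0],
    [0,0,0],
    [0,0,0],
    [0,0,0],
    [0,0,0],
    [0,0,0],
    [0,0,0],
  ],
)

```text
time_s: 15.45
tcp_pos: [0.5614, -0.0516, -0.0178]
ee_rot: [0.697, -0.122, 0.115, -0.697]
ft_force: [-7.6, -3.2, 2.5]
width: 0.0006
```

Run:
```python
from h import *
where(); shot("z13")
```

```text
t 15.45 jig xy [16.2 45.5] z -17.8 Fjig [-6.1 -5.5] 2.5 w 0.0006 toolz ang in jig 1.572
```

View pics/z13.png

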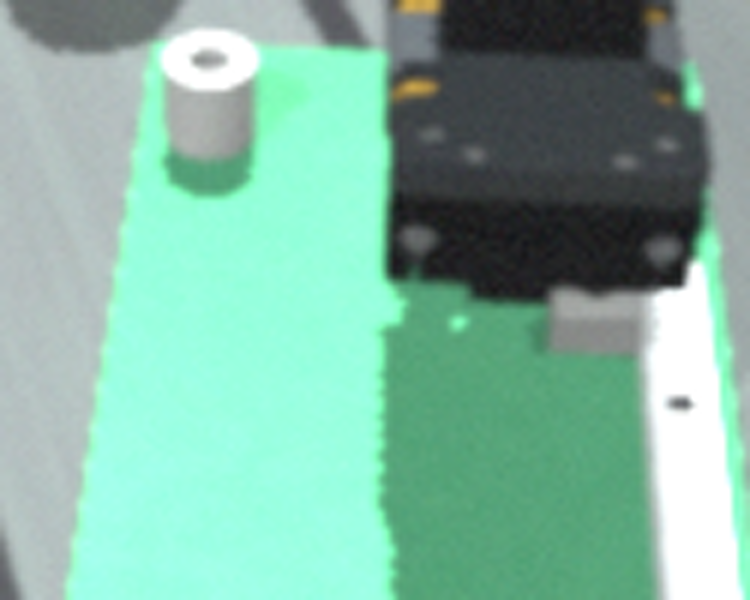

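Call:
send_rows(
  slide=[
    [0,0,0.2],
    [0,0,0.2],
    [0,0,0.2],
    [0,0,0.1],
    [0,0,0],
  ],
  delta_rot=[
    [0,0,0],
    [0,0,0],
    [0,0,0],
    [0,0,0],
    [0,0,0],
  ],
)

```text
time_s: 16.0
tcp_pos: [0.566, -0.0389, -0.0178]
ee_rot: [0.698, -0.122, 0.115, -0.697]
ft_force: [-8.3, -5.3, 3.0]
width: 0.0007
```

Call:
send_rows(
  slide=[
    [0,0,0.1],
    [0,0,0.1],
    [0,0,0],
  ],
  delta_rot=[
    [0,0,0],
    [0,0,0],
    [0,0,0],
  ],
)

```text
time_s: 16.3
tcp_pos: [0.5672, -0.0353, -0.0177]
ee_rot: [0.698, -0.122, 0.115, -0.697]
ft_force: [-8.4, -4.0, 2.9]
width: 0.0005
```

Run:
```python
from h import *
where()
```

```text
t 16.3 jig xy [16.3 62.8] z -17.7 Fjig [-6.6 -6.6] 2.9 w 0.0005 toolz ang in jig 1.572
```

Call:
send_rows(
  slide=[
    [0,0,0.1],
    [0,0,0.1],
    [0,0,0],
  ],
  delta_rot=[
    [0,0,0],
    [0,0,0],
    [0,0,0],
  ],
)

```text
time_s: 16.6
tcp_pos: [0.5686, -0.0316, -0.0178]
ee_rot: [0.698, -0.122, 0.115, -0.697]
ft_force: [-8.1, -5.1, 1.4]
width: 0.0006
```

Call:
send_rows(
  slide=[
    [0,0,0.1],
    [0,0,0],
  ],
  delta_rot=[
    [0,0,0],
    [0,0,0],
  ],
)

```text
time_s: 16.8
tcp_pos: [0.5692, -0.0298, -0.0178]
ee_rot: [0.698, -0.122, 0.115, -0.696]
ft_force: [-8.6, -4.7, 2.3]
width: 0.0009
```

Run:
```python
from h import *
where(); shot("z14")
```

```text
t 16.8 jig xy [16.3 68.7] z -17.8 Fjig [-6.6 -7.3] 2.3 w 0.0009 toolz ang in jig 1.572
```

View pics/z14.png

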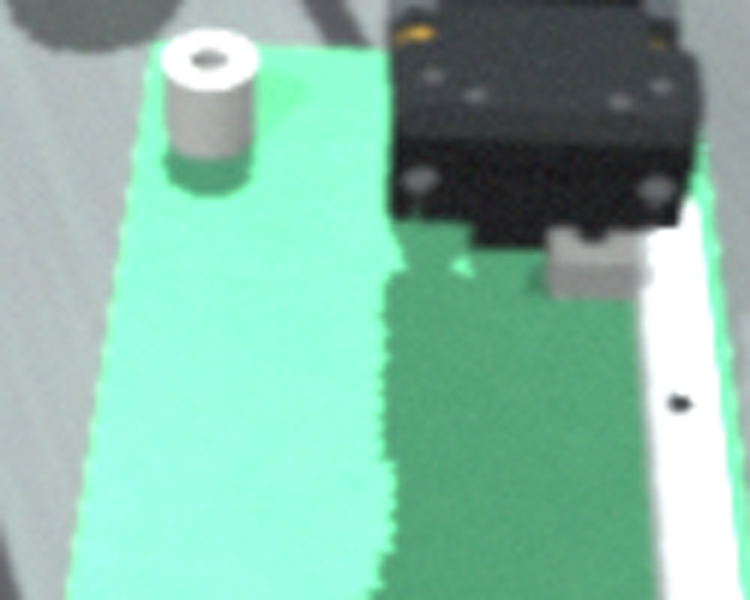

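Run:
```python
from h import *
f=lambda a:((np.array(a)+.5-[285,225])*6-.5).round(1)
for y in (36,40,44): print(y,f(proj("side",[*j2w(38,y),.010])[0]),f(proj("side",[*j2w(38,y),.024])[0]))
for q in ((-12,48),): pass
# bias check: rail -y end bottom, keeper -y face bottom edge
print(f(proj("side",[*j2w(14,112),.010])[0]),f(proj("side",[*j2w(14,112),.024])[0]))
```

```text
36 [583.3 315. ] [587.2 276. ]
40 [582.7 305.7] [586.6 266.7]
44 [582.1 296.5] [586.  257.6]
[492.3 147.3] [494.9 109.5]
```

Call:
send_rows(
  slide=[
    [0,0,0.1],
    [0,0,0],
  ],
  delta_rot=[
    [0,0,0],
    [0,0,0],
  ],
)

```text
time_s: 17.05
tcp_pos: [0.5699, -0.0279, -0.0178]
ee_rot: [0.698, -0.122, 0.115, -0.696]
ft_force: [-8.4, -5.0, 2.8]
width: 0.0003
```

Call:
send_rows(
  slide=[
    [0,0,0.1],
    [0,0,0],
  ],
  delta_rot=[
    [0,0,0],
    [0,0,0],
  ],
)

```text
time_s: 17.25
tcp_pos: [0.5699, -0.0278, -0.0177]
ee_rot: [0.699, -0.122, 0.114, -0.696]
ft_force: [-11.1, -10.9, 3.4]
width: -0.0
```

Run:
```python
from h import *
where()
```

```text
t 17.25 jig xy [16.3 70.8] z -17.7 Fjig [ -6.9 -13.9] 3.4 w -0.0 toolz ang in jig 1.573
```

It has stopped and the +y force doubled, so it is at the stop. One more small press both ways to confirm.

Call:
send_rows(
  slide=[
    [0.05,0,0.1],
    [0,0,0.1],
    [0,0,0],
  ],
  delta_rot=[
    [0,0,0],
    [0,0,0],
    [0,0,0],
  ],
)

```text
time_s: 17.55
tcp_pos: [0.5698, -0.0278, -0.0177]
ee_rot: [0.701, -0.123, 0.112, -0.694]
ft_force: [-16.2, -24.1, 6.7]
width: 0.0005
```

Call:
send_rows(
  slide=[
    [0.1,0,0],
    [0,0,0],
  ],
  delta_rot=[
    [0,0,0],
    [0,0,0],
  ],
)

```text
time_s: 17.75
tcp_pos: [0.5697, -0.0278, -0.0177]
ee_rot: [0.7, -0.124, 0.11, -0.694]
ft_force: [-17.7, -21.5, 8.5]
width: 0.0004
```

Run:
```python
from h import *
where()
```

```text
t 17.75 jig xy [16.1 70.7] z -17.7 Fjig [ -9.6 -26.1] 8.5 w 0.0004 toolz ang in jig 1.575
```

Stalled at y = 70.7 with 26 N into the stop and 10 N into the rail: home. I'll unload, leave diagonally, lift and go clear.

Call:
send_rows(
  slide=[
    [0,0,-0.2],
    [-0.1,0,-0.15],
    [-0.2,0,-0.2],
    [-0.3,0,-0.3],
    [-0.5,0,-0.3],
    [-0.5,0,-0.3],
    [0,-0.5,0],
    [0,-1,0],
    [0,-1,0],
    [0,-1,0],
    [0,-1,0],
    [0,-1,0],
  ],
  delta_rot=[
    [0,0,0],
    [0,0,0],
    [0,0,0],
    [0,0,0],
    [0,0,0],
    [0,0,0],
    [0,0,0],
    [0,0,0],
    [0,0,0],
    [0,0,0],
    [0,0,0],
    [0,0,0],
  ],
)

```text
time_s: 18.95
tcp_pos: [0.5407, -0.0396, 0.0948]
ee_rot: [0.697, -0.118, 0.12, -0.697]
ft_force: [0.2, -0.6, 0.5]
width: 0.0004
```

Call:
send_rows(
  slide=[
    [0,-1,-1],
    [0,-1,-1],
    [0,-1,-1],
    [-0.5,-1,-1],
    [-0.5,-1,-1],
    [-0.5,-1,-1],
    [-0.5,0,-1],
    [-0.5,0,-1],
    [-0.5,0,-1],
    [-0.5,0,-1],
    [0,0,-1],
    [0,0,0],
  ],
  delta_rot=[
    [0,0,0],
    [0,0,0],
    [0,0,0],
    [0,0,0],
    [0,0,0],
    [0,0,0],
    [0,0,0],
    [0,0,0],
    [0,0,0],
    [0,0,0],
    [0,0,0],
    [0,0,0],
  ],
)

```text
time_s: 20.15
tcp_pos: [0.4011, -0.2259, 0.214]
ee_rot: [0.698, -0.119, 0.121, -0.696]
ft_force: [-0.0, 1.5, 0.1]
width: 0.0006
```

Run:
```python
from h import *
where(); shot("z15"); im=viewer.camera("top"); cv2.imwrite("pics/t15.png",im)
```

```text
t 20.15 jig xy [ -77.3 -172.1] z 214.0 Fjig [-0.5  1.4] 0.1 w 0.0006 toolz ang in jig 1.568
```

View pics/z15.png

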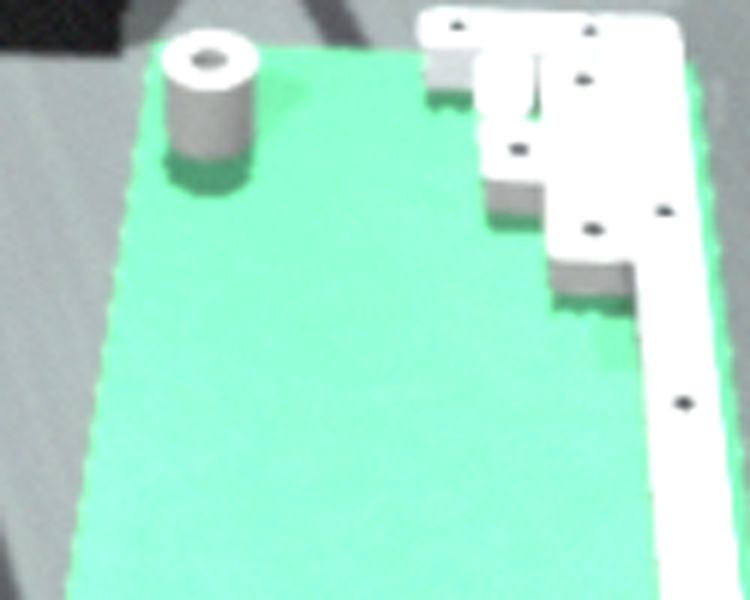

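View pics/t15.png

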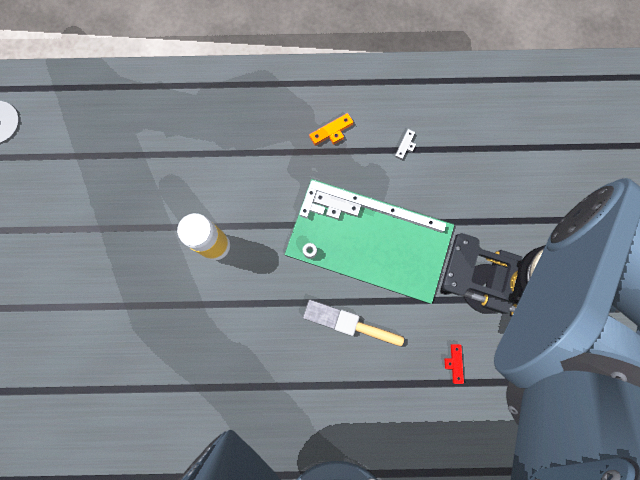

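Run:
```python
from h import *
im=cv2.imread("pics/t15.png"); c=im[172:232,290:370].astype(float)
cv2.imwrite("pics/t15z.png",cv2.resize(np.clip((c-90)*1.5,0,255).astype(np.uint8),None,fx=9,fy=9,interpolation=cv2.INTER_CUBIC))
f=lambda p:(np.array(p,float)+.5)/6-.5+[285,225]
h=[JR.T@(ray("side",f(p),.024)[0,:2]-JT)*1e3 for p in ((583,79),(593,229))]; print(h,(h[0]+h[1])/2, "yaw",-(h[0]-h[1])[0]/(h[0]-h[1])[1])
```

```text
[array([ 40.71014928, 129.25523901]), array([40.50520869, 56.82464801])] [40.60767899 93.03994351] yaw -0.0028294756650601234
```

View pics/t15z.png

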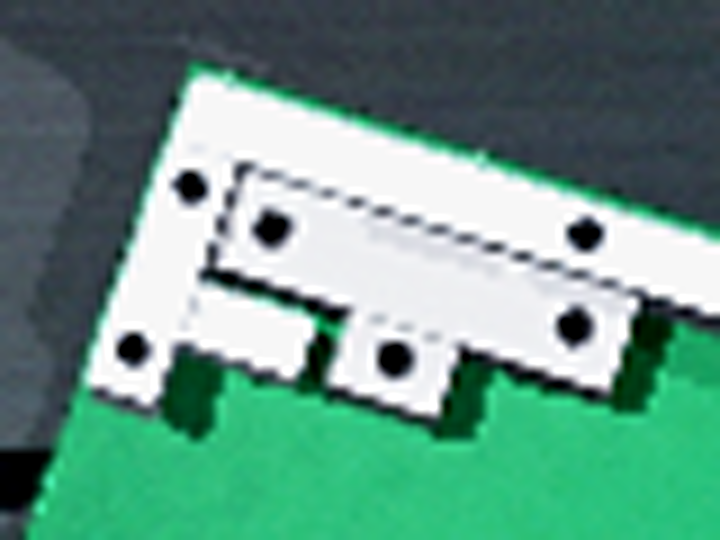

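The top crop shows the cleat in the pocket: a thin, even line along the rail (240–640) and at the stop (225,220), and a clear gap to the keeper. The bush, can, discs, and brush have not moved. I'll hand in.

```bash
python3 -c "
from cell import manip; print(manip.job_done())"
```

```text
the job is handed in; nothing more can be done
None
```

The cleat is in the corner pocket, against both the rail and the end stop, and the job was handed in at about 20 s of the 48 s allowed.

- **What I did:** I pushed the white T-shaped cleat straight to the rail with the open fingertips on either side of its stem. I then backed off, closed the fingers, and pressed them into the inner corner on the stem's -y side. From there I slid the cleat along the rail until it stalled, with about 26 N into the stop and 10 N into the rail. I left diagonally so as not to drag it, then lifted clear.
- **Last checks:** In the side view the cleat's centre is at jig (40.6, 93.0) mm, where seated would be (38, 92). Its yaw is -0.003 rad from the jig. The 2.6 mm in x lies about at the camera's accuracy; earlier overlays of this view were also about 2 mm off. The top view shows an even line along the rail and stop and a clear gap to the keeper. The bush, can and brush look unmoved in the last pictures. The arm partly hides the area of the discs in the last top view, but nothing went near them.
- **What disagreed:** The real fingertips were about 29.5 mm higher than the reported TCP. A first low pass over the cleat therefore touched nothing. I found the plate height by touch, with a peak of about 12 N, and used that from then on.

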